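# Close a herb tin in the pedal press

### The arm

A 6-joint arm with a two-finger parallel gripper is mounted at the origin on the work surface. World frame = base frame: x ahead of the robot, y to its left, z up, the work surface at z = 0. Lengths are in mm, angles in rad, forces in N, time in s.
With the tool pointing down it reaches from about 350 to 775 mm from the base axis. Payload 7.3 kg.
Tool frame: the origin (TCP) lies at the very end of the fingers, on their centre line; the grasp point (between the pads) lies 19 mm behind it (pinch_z is the distance from the TCP to the grasp point, in mm); z points along the fingers, y is the direction in which the jaws open and shut (so a half turn about z gives the same grasp; the last joint's range is limited). The gripper opens to 92 mm and grips with 3 to 60 N. Pads are 19 mm wide; open, the fingers measure 130 mm over their backs; the gripper's body (75 mm by 190 mm) begins 47 mm behind the grasp point.
Start: joints at [-1.275, 0.342, 1.524, -0, 1.275, -0.146], TCP at [224.497, -474.601, 226.741] pointing down, gripper open.
Joint ranges: [-2.53, 2.53], [-0.77, 2.02], [0.04, 2.7], [-1, 4.14], [0.28, 2.66], [-3.11, 3.11]. Speed limits (rad/s): [2.57, 2.57, 3.14, 3.14, 3.14, 3.14].

### API

Orientations are given as [roll, pitch, yaw] about the fixed x, y, z axes, in that order (R = Rz(yaw) Ry(pitch) Rx(roll)).
In Python, from plant import * gives the robot as it stands.
- The arm moves only by the tool step_arm, never from a script. Its argument "moves" is one flat list of numbers, 7 for each row, row after row: the shift along the tool's x, y, z scaled (see below), then the turn, a rotation vector about the tool's x, y, z scaled (see below), then the closure, from -1 (fully open) to 1 (shut). A call has 1 to 8 rows; each row shifts and turns the pose as measured when the row begins, along the tool's axes as they then stand; what a row does not reach is not made up. The controller multiplies each number of a shift by 2 cm and each number of a turn by 4 degrees. A row lasts 1/12 s, in which the tool goes at most 41.7 mm and 7.16 degrees, less where a joint would pass 70% of its speed; a pose out of reach is approached as far as the arm can. A call with a number of a shift or a turn outside -1 to 1 is refused whole. A call with a gripper value outside its range is refused whole. The fingers move at their own pace and stop on an object; the grip force is fixed at half the most. Time passes only in rows, so rows that do not move let the fingers close. It gives the time, the measured TCP pose, the force and the opening at its end, in the units of the state.
- get_obs(): the state, without advancing time (a new reading comes with each control period).
- capture(name): name is "side" or "top"; returns the picture (420x560x3 uint8, red, green, blue); there is no depth.
- get_calibration(name): a dict with "mtx" (3x3 intrinsics, pixels), "eye" and "orientation" of the camera in the world. Camera axes: x right, y down, z forward; pixel columns grow to the right and rows downward; lengths in mm; the calibration is good to about 2 mm. A picture is of the moment at which its call begins. get_calibration takes no time and is no camera call.
- close_job(): hands the job in, once; it reports no verdict.
The state is a dict: "time": time; "joint_positions": joint angles; "dq": joint speeds; "tau": joint torques, N m; "tool_pos": TCP position; "tcp_rot": TCP orientation; "contact_force": force on the tool from outside, world axes, zero at the start; "moment": the same for the moment, N m; "grip_width": finger opening in mm.
Only numpy, scipy, OpenCV 4.12 (cv2) and the standard library are available. Lean on these libraries where they do the work, as an engineer would, in place of code of your own. Each camera call takes 0.05 s, during which the arm holds its last target.

### The job

Close the herb tin with the pedal press: take the blue tin from its wooden rest and lay it in the press's cradle with its red lid, still standing a little open, towards the brass plunger. Let go, then press the red pedal all the way down to its stop so that the plunger pushes the lid home, and let the pedal come fully back up. Work the press only by its pedal, never by its plunger, leave the closed tin lying in the cradle and do not disturb the two bowls and the cup.

Things in the scene. Friction and masses are not known exactly. Their poses are not given: they have to be found in the camera images.
- tin_center (a point): Centre of the blue tin's body (cylinder, 56 mm diameter, 100 mm long, lying on its side), on its axis; x axis along the tin towards its red lid (same diameter, 15 mm long, 50 to 65 mm from here when closed). 0.2 to 0.3 kg. Starts in the wooden rest, axis 54 mm above the table. Grip the blue body from above, fingers closing square to its axis.
- tin_lid (a joint): How far the red lid stands open, in m: 0 is fully home, it starts 0.008 to 0.011 open, at most 0.013. It slides along the tin's axis with a stiff friction of about 4 N and stays where it is left.
- lid_end (a point): Centre of the lid's outer end face, on the tin's axis; it moves with the lid (65 mm from the tin's centre when closed).
- rest: Wooden rest 130 x 75 mm, 12 mm thick, with a shallow V (44 mm wide in all, edges 35 mm above the table) in which the tin lies at the start; fixed; origin at the centre of its underside, x along the tin towards its lid. The fingers have room on both sides of the tin, beside the V.
- press: Pedal press, fixed: dark base plate 270 x 310 x 12 mm. Origin on its underside, near its centre. x axis: away from the robot, from the pedal's free end to its hinge and, in the cradle, from end stop to plunger; y to the left. Cradle at y = 95 mm, red pedal under a yellow guard at y = -85 mm, green housing along the far edge (x 71 to 136, y -60 to 140, 90 mm high).
- cradle (a point): Where the tin's centre belongs, 58 mm above the table: the height of a lying tin's axis. x axis along the cradle towards the plunger. The cradle is an open V of two sloping plates, 44 mm wide in all, edges 39 mm above the table, nothing above it. An open tin has about 24 mm of play between end stop and plunger: 10 mm off along it does not matter.
- end_stop (a point): Centre of the end stop's face, in line with the cradle, 62 mm from the cradle point towards -x; a steel plate 50 mm wide and 14 mm thick, top 78 mm above the table. The plunger pushes the tin against it, then the lid home.
- plunger: Brass plunger, a disc 40 mm in diameter and 12 mm thick in line with the cradle; origin at the centre of its face, 87 mm from the cradle point towards +x when drawn back. Linked to the pedal, which moves it up to 34 mm towards the end stop.
- pedal (a joint): Angle of the red spring pedal in rad: 0 is up (it springs back), 0.28 is down at its stop. Pressed at the pad it takes about 5 N at first and some 10 to 16 N near the stop; at the stop the force rises sharply.
- pedal_pad (a point): Where to press: mid-width of the pedal's top face, 90 mm from the hinge, 20 mm from the free end; moves with the pedal. Red plate with black tread, 58 mm wide. Up, it slopes up towards the robot by 0.30 rad, this point 68 mm above the table; at the stop it is level, the point 44 mm up. A tool tilted about 40 degrees, shut fingers pointing down and away from the robot, goes in under the guard.
- pedal_hinge (a point): Middle of the pedal's hinge axis, 36 mm above the table; the axis is the y axis of the press.
- guard_bar (a point): Middle of the axis of the yellow guard's front bar, 185 mm above the table. The guard is a level frame of round bars, 12 mm thick, 128 mm wide, from here to 122 mm towards +x, above the whole pedal; it stands on two uprights at its far end. Below and in front of it all is open, but an upright gripper over the pedal meets the bars.
- bowl_a: Small brass bowl, 84 mm across, 50 mm high, a bystander; origin under its centre.
- bowl_b: Small copper bowl, 84 mm across, 50 mm high, a bystander; origin under its centre.
- cup: White ceramic cup, 76 mm across, 75 mm high, a bystander; origin under its centre.
Things that resemble listed ones, but are neither listed nor needed, are in the scene too. Leave any green, pink or purple look-alike of the part that bears tin_center alone.

How it is judged (in metres and radians):
On the way, in this order (a step that is already met when the one before it is completed fails the run):
1. the tin lies let go in the cradle, its lid towards the plunger and still open, the pedal up (x of tin_center in the frame of cradle between -0.02 and 0.02 m and y of tin_center in the frame of cradle between -0.007 and 0.007 m and z of tin_center in the frame of cradle between -0.007 and 0.007 m and angle between the x axis of tin_center and the x axis of cradle, either way round below 0.12 rad and x of lid_end in the frame of cradle above 0.03 m and contact force between the fingers and tin below 0.1 N and linear speed of tin below 0.02 m/s and value of joint tin_lid above 0.006 m and value of joint pedal below 0.03 rad), for 0.2 s.
2. the pedal is on its way down while the lid is still open (x of tin_center in the frame of cradle between -0.02 and 0.02 m and y of tin_center in the frame of cradle between -0.007 and 0.007 m and z of tin_center in the frame of cradle between -0.007 and 0.007 m and angle between the x axis of tin_center and the x axis of cradle, either way round below 0.12 rad and x of lid_end in the frame of cradle above 0.03 m and value of joint pedal above 0.08 rad and value of joint tin_lid above 0.006 m).
3. the pedal is down at its stop and the lid is home (value of joint pedal above 0.262 rad and value of joint tin_lid below 0.003 m), for 0.1 s.
At the end, for the whole second after the job is handed in: The tin lies at rest and let go in the cradle, lid towards the plunger (centre within 20 mm of the cradle point along it, 7 mm across it and in height, axis within 0.12 rad), its lid home to within 3 mm, and the pedal is back up (below 0.03 rad) (x of tin_center in the frame of cradle between -0.02 and 0.02 m and y of tin_center in the frame of cradle between -0.007 and 0.007 m and z of tin_center in the frame of cradle between -0.007 and 0.007 m and angle between the x axis of tin_center and the x axis of cradle, either way round below 0.12 rad and x of lid_end in the frame of cradle above 0.03 m and contact force between the fingers and tin below 0.1 N and linear speed of tin below 0.02 m/s and value of joint tin_lid below 0.003 m and value of joint pedal below 0.03 rad and velocity of joint pedal below 0.05 rad/s); the robot touches nothing.
It fails at once if the plunger is pushed by the robot (contact force between any of the fingers, the arm and plunger above 2 N).
It fails at once if a bowl or the cup is moved by more than 15 mm or tipped (distance of any of bowl_a, bowl_b, cup from where it was at the start of the episode above 0.015 m or angle between any of bowl_a, bowl_b, cup's own z axis and vertical above 0.3 rad).
It also fails if it takes over 54 s, if anything falls off the work surface, if the arm or the gripper's body presses on something with over 40 N, if the wrist force passes 120 N, or if a joint passes its speed limit or range.

## Working session

There is one attempt and no reset: what is moved stays moved. The work goes in short steps, Python scripts to look and compute and a tool call to move; the robot and the scene stay as the last step left them, time stands still between calls to the robot, and variables do not carry over. Pictures are saved under pics/ and viewed, and the job is handed in when it is done.

Besides the shell and the picture viewer there is one more tool, called after ">>>" as name(argument=value, ...) on one line, values as JSON. step_arm: Moves the arm, as the interface text tells. Shifts and turns lie within -1 to 1; 1 stands for 2 cm of shift or 4 degrees of turn. Its arguments: {"type":"object","properties":{"moves":{"type":"array"}},"required":["moves"]}

```bash
mkdir -p pics; ls; python3 - <<'E'
from plant import *
import cv2
print(get_obs())
for n in ("side","top"):
    c=get_calibration(n); print(n,c)
    im=capture(n); cv2.imwrite(f"pics/{n}0.png",im[:,:,::-1])
E
```

```text
pics
{'time': 0.0, 'joint_positions': array([-1.27502169e+00,  3.42700390e-01,  1.52499869e+00,  1.13816201e-05,
        1.27540084e+00, -1.46001921e-01]), 'dq': array([-0.00218779, -0.0001261 ,  0.00090119,  0.00173118, -0.00010816,
       -0.00031775]), 'tau': array([ 6.16506495e-04, -4.31245852e+01, -2.44224644e+01,  7.17214379e-02,
        5.58446324e-02, -1.31451679e-04]), 'tool_pos': array([ 224.36647482, -474.20001296,  226.06295052]), 'tcp_rot': array([-3.14010300e+00, -2.30051623e-04,  4.41773066e-01]), 'contact_force': array([ 0.33659043,  0.21010508, -0.10514869]), 'moment': array([-0.05385575, -0.03966628,  0.0005534 ]), 'grip_width': 91.80699973448226}
side {'mtx': array([[383.58650017,   0.        , 274.22226374],
       [  0.        , 383.58650017, 208.61150511],
       [  0.        ,   0.        ,   1.        ]]), 'eye': array([306.88884543, 844.06328134, 953.67778884]), 'orientation': array([-2.34252833e+00, -1.33707265e-03, -2.92002367e+00])}
top {'mtx': array([[494.78934675,   0.        , 275.2306203 ],
       [  0.        , 494.78934675, 206.69857253],
       [  0.        ,   0.        ,   1.        ]]), 'eye': array([ 241.87487625,    4.59070554, 1491.8322267 ]), 'orientation': array([-2.94397553e+00, -1.12774089e-03, -1.55828789e+00])}
```

View pics/side0.png

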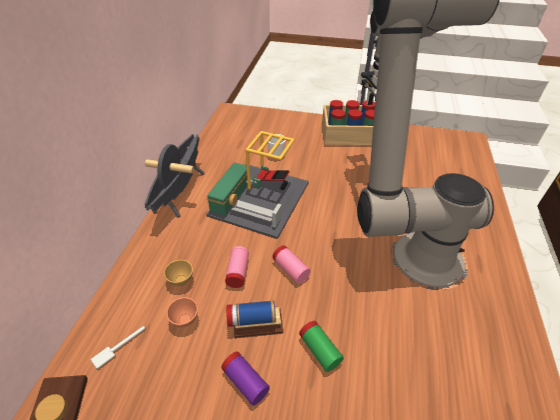

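View pics/top0.png

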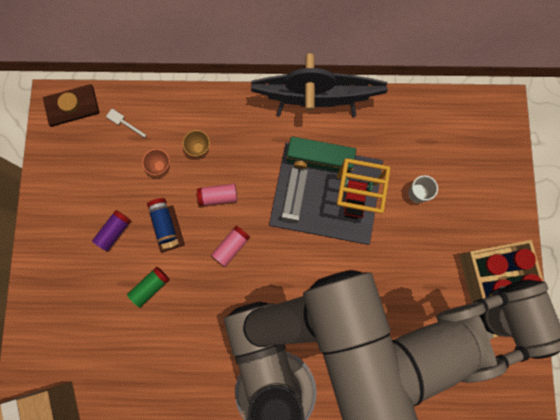

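Candidates for the blue tin, in top-view pixels:
- Blue tin on the wooden rest at (163,224).
- Purple (111,230), green (148,287), pink (217,195) and pink (230,246) look-alikes.
- Red-lidded jars in the crate at about (505,265).

I choose (163,224): it is blue, red-lidded and lying on the wooden rest. I'll check it in a close crop.

```bash
cat > h.py <<'E'
import numpy as np, cv2
from scipy.spatial.transform import Rotation as Rn
from plant import *
def cam(n):
    c=get_calibration(n); return c['mtx'],np.array(c['eye']),Rn.from_euler('xyz',c['orientation']).as_matrix()
def ray(n,px):
    K,e,R=cam(n); d=R@np.linalg.solve(K,[px[0],px[1],1.]); return e,d/np.linalg.norm(d)
def onz(n,px,z):
    e,d=ray(n,px); return e+d*(z-e[2])/d[2]
def proj(n,p):
    K,e,R=cam(n); q=K@(R.T@(np.array(p,float)-e)); return q[:2]/q[2]
def tri(p1,p2):
    a,u=ray('side',p1); b,v=ray('top',p2)
    s=np.linalg.lstsq(np.c_[u,-v],b-a,rcond=None)[0]
    return (a+u*s[0]+b+v*s[1])/2, np.linalg.norm(a+u*s[0]-b-v*s[1])
E
python3 - <<'E'
import cv2
t=cv2.imread('pics/top0.png'); s=cv2.imread('pics/side0.png')
def c(im,x,y,w,h,k,n): cv2.imwrite('pics/'+n,cv2.resize(im[y:y+h,x:x+w],None,fx=k,fy=k,interpolation=cv2.INTER_CUBIC))
c(t,135,185,60,75,8,'ct.png'); c(s,210,285,90,60,8,'cs.png')
c(t,262,130,135,115,5.5,'pt.png'); c(s,195,120,130,120,5,'ps.png')
E
```

```text
(no output)
```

View pics/ct.png

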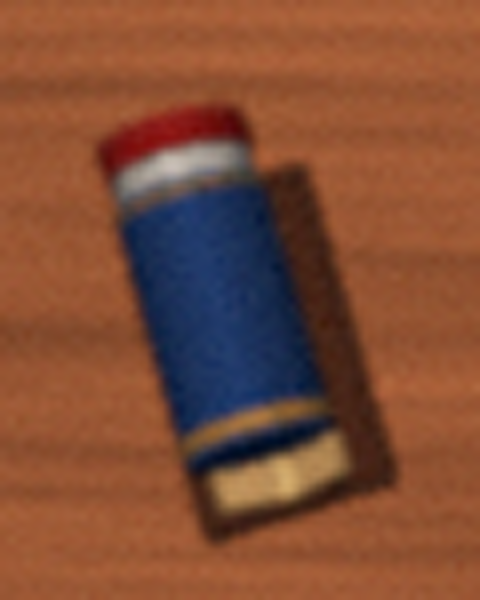

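View pics/cs.png

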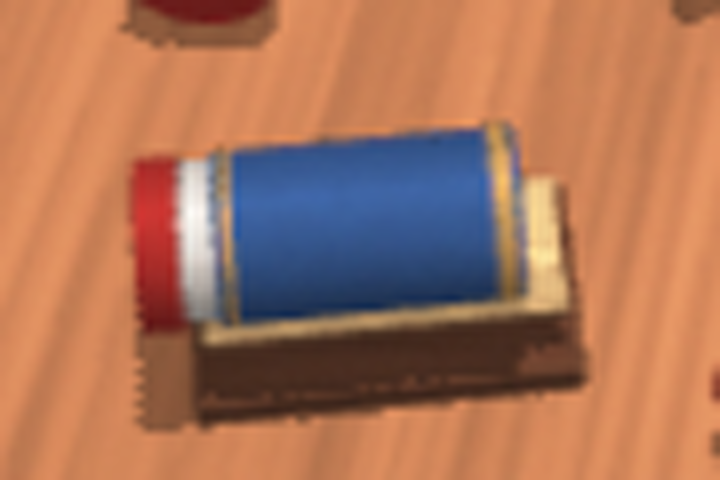

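View pics/pt.png

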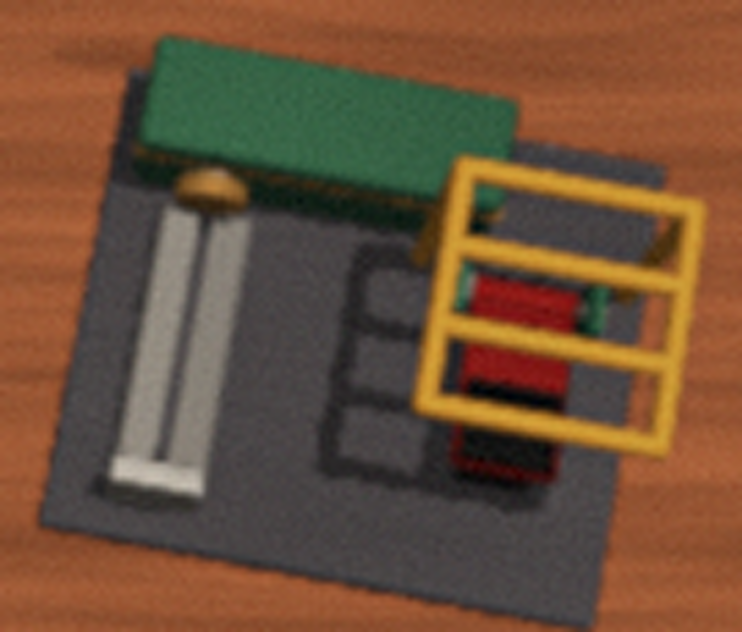

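View pics/ps.png

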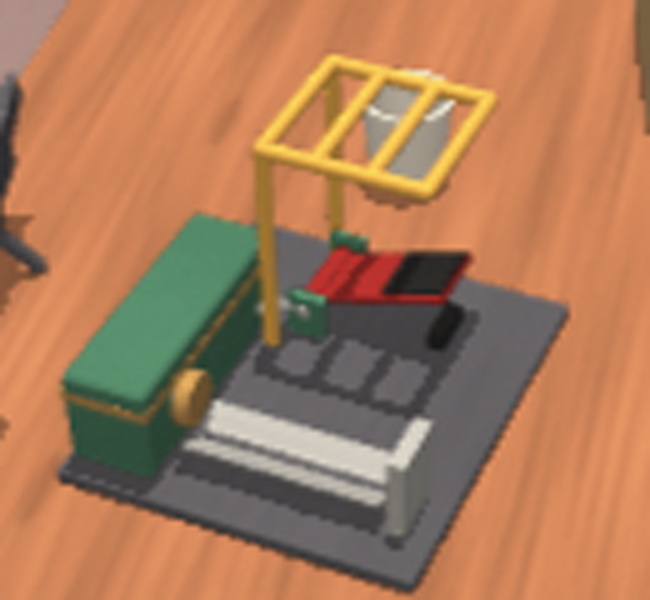

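```bash
python3 - <<'E'
from h import *
T=lambda p:(262+p[0]/5.5-.41,130+p[1]/5.5-.41)
S=lambda p:(195+p[0]/5-.4,120+p[1]/5-.4)
print('plate top'); A=[onz('top',T(p),12) for p in [(130,68),(668,165),(595,630),(40,526)]]
for a in A: print(a.round(1))
print('plate side'); B=[onz('side',S(p),12) for p in [(60,478),(568,312),(412,590)]] # far-left, near-right, near-left
for a in B: print(a.round(1))
def fr(O,ex):
    ex=ex/np.linalg.norm(ex); return O,ex
far=A[1]-A[0]; near=A[2]-A[3]; l=A[0]-A[3]; r=A[1]-A[2]
for v in(far,near,l,r): print(np.linalg.norm(v[:2]).round(1),np.degrees(np.arctan2(v[1],v[0])).round(2))
v=B[1]-B[2];print('side near',np.linalg.norm(v[:2]),np.degrees(np.arctan2(v[1],v[0])))
v=B[0]-B[2];print('side left',np.linalg.norm(v[:2]),np.degrees(np.arctan2(v[1],v[0])))
print('center',np.mean(A,0))
print('housing top z90'); H=[onz('top',T(p),90) for p in [(160,37),(520,100),(505,212),(140,145)]]
for a in H: print(a.round(1))
print('stop top z78'); E_=[onz('top',T(p),78) for p in [(115,457),(207,471),(112,487),(203,497)]]
for a in E_: print(a.round(1))
print('cradle far edges z39',[onz('top',T(p),39).round(1) for p in [(165,208),(252,222),(118,462)]])
print('guard front bar z185 ',[onz('top',T(p),185).round(1) for p in [(426,404),(665,447),(465,164),(700,208)]])
print('pedal free corner z~71',[onz('top',T(p),71).round(1) for p in [(453,468),(552,482)]])
# tin
im=cv2.imread('pics/top0.png');hsv=cv2.cvtColor(im,cv2.COLOR_BGR2HSV)
m=((hsv[...,0]>95)&(hsv[...,0]<125)&(hsv[...,1]>100)).astype(np.uint8); m[:,:135]=0;m[:,200:]=0;m[:180]=0;m[265:]=0
ys,xs=np.nonzero(m);print(len(xs),cv2.minAreaRect(np.c_[xs,ys].astype(np.float32)))
C=lambda p:(135+p[0]/8-.44,185+p[1]/8-.44)
for nm,p,q in [('front lid edge',(100,150),(248,118)),('lid red/white',(115,182),(252,150)),('white/blue',(122,212),(262,180)),('near end',(188,470),(335,425)),('gold near band ',(185,447),(325,408))]:
    a=onz('top',C(p),54);b=onz('top',C(q),54);print(nm,((a+b)/2).round(1),np.linalg.norm(a-b).round(1))
E
```

```text
plate top
[745.4 -22.1  12. ]
[ 691.9 -326.8   12. ]
[ 427.1 -278.9   12. ]
[480.7  25.2  12. ]
plate side
[739.2 -16.8  12. ]
[ 424.5 -269.9   12. ]
[479.7  30.1  12. ]
309.4 -99.96
308.8 -100.01
268.8 -10.13
269.1 -10.25
side near 305.09794980525135 -100.41338552088348
side left 263.76270745745626 -10.23912647748775
center [ 586.26413352 -150.65521834   12.        ]
housing top z90
[736.6 -36.8  90. ]
[ 703.5 -230.8   90. ]
[ 640.9 -221.5   90. ]
[675.7 -26.4  90. ]
stop top z78
[507.5 -14.8  78. ]
[500.6 -63.5  78. ]
[491.4 -13.4  78. ]
[486.6 -61.4  78. ]
cradle far edges z39 [array([655.3, -41.7,  39. ]), array([647.9, -89.8,  39. ]), array([512.1, -17. ,  39. ])]
guard front bar z185  [array([ 515.8, -165.6,  185. ]), array([ 495.8, -282.3,  185. ]), array([ 638.5, -186.7,  185. ]), array([ 617.2, -303.3,  185. ])]
pedal free corner z~71 [array([ 505.2, -194.4,   71. ]), array([ 498.3, -246.8,   71. ])]
517 ((162.77064514160156, 225.06881713867188), (32.9492301940918, 18.10291862487793), 73.3007583618164)
front lid edge [541.6 359.8  54. ] 55.7
lid red/white [529.5 355.6  54. ] 51.6
white/blue [518.3 351.8  54. ] 52.6
near end [425.  320.9  54. ] 55.5
gold near band  [432.3 323.7  54. ] 52.6
```

The crop confirms it: a blue body with gold bands and a red lid standing open (white neck showing), lid pointing up and left in the image, lying on the wooden rest. The plate measures 269×309 mm and the blue body 98 mm, both as expected. I'll check the side view and then start moving.

```bash
cat >> h.py <<'E'
def delta(target,rpy):
    o=get_obs(); R=Rn.from_euler('xyz',o['tcp_rot']); Rt=Rn.from_euler('xyz',rpy)
    d=R.inv().apply(np.array(target)-o['tool_pos'])/20
    w=np.degrees((R.inv()*Rt).as_rotvec())/4
    print('t',round(float(o['time']),2),'pos',o['tool_pos'].round(1),'rpy',np.degrees(o['tcp_rot']).round(2),'grip',round(float(o['grip_width']),1),'F',np.round(o['contact_force'],1))
    print('shift units',d.round(2),'turn units',w.round(2))
E
python3 - <<'E'
from h import *
C=lambda p:(210+p[0]/8-.44,285+p[1]/8-.44)
for p,q in [((213,155),(225,325)),((510,125),(525,300))]:
    print(((onz('side',C(p),54)+onz('side',C(q),54))/2).round(1))
delta([471.6,336.4,226],[np.pi,0,np.radians(18.35)])
E
```

```text
[516.9 350.9  54. ]
[423.8 319.4  54. ]
t 0.1 pos [ 224.4 -474.2  226.1] rpy [-1.7992e+02 -1.0000e-02  2.5320e+01] grip 91.9 F [0.1 0.6 0.3]
shift units [ 28.5  -31.35   0.05] turn units [-0.02 -0.    1.74]
```

>>> step_arm(moves=[1,-1,0,0,0,0.86,-1,1,-1,0,0,0,0.86,-1,1,-1,0,0,0,0,-1,1,-1,0,0,0,0,-1,1,-1,0,0,0,0,-1,1,-1,0,0,0,0,-1,1,-1,0,0,0,0,-1,1,-1,0,0,0,0,-1])

```text
time: 0.77
tool_pos: [321.9, -265.2, 222.6]
tcp_rot: [-3.135, 0.002, 0.306]
contact_force: [0.8, 0.5, 0.3]
grip_width: 91.9
```

>>> step_arm(moves=[1,-1,-0.1,0,0,0,-1,1,-1,-0.1,0,0,0,-1,1,-1,-0.1,0,0,0,-1,1,-1,0,0,0,0,-1,1,-1,0,0,0,0,-1,1,-1,0,0,0,0,-1,1,-1,0,0,0,0,-1,1,-1,0,0,0,0,-1])

```text
time: 1.43
tool_pos: [428.0, -52.4, 228.3]
tcp_rot: [-3.132, 0.004, 0.305]
contact_force: [0.7, -0.1, 0.2]
grip_width: 91.8
```

>>> step_arm(moves=[1,-1,0,0,0,0,-1,1,-1,0,0,0,0,-1,1,-1,0,0,0,0,-1,1,-1,0,0,0,0,-1,1,-1,0,0,0,0,-1,1,-1,0,0,0,0,-1,1,-1,0,0,0,0,-1,0,-1,0,0,0,0,-1])

```text
time: 2.1
tool_pos: [516.9, 154.9, 226.3]
tcp_rot: [-3.131, 0.008, 0.307]
contact_force: [-0.1, 0.1, 0.3]
grip_width: 91.6
```

```bash
python3 - <<'E'
from h import *
delta([471,335.8,160],[np.pi,0,np.radians(18.35)])
E
```

```text
t 2.1 pos [516.9 154.9 226.3] rpy [-179.37    0.48   17.56] grip 91.6 F [-0.1  0.1  0.3]
shift units [ 0.57 -9.28  3.41] turn units [-0.16  0.12 -0.2 ]
```

>>> step_arm(moves=[0,-1,0,-0.1,0.1,-0.1,-1,0.1,-1,0.4,0,0,-0.1,-1,0.1,-1,0.5,0,0,0,-1,0.1,-1,0.5,0,0,0,-1,0.1,-1,0.5,0,0,0,-1,0.1,-1,0.5,0,0,0,-1,0.1,-1,0.5,0,0,0,-1,0,-1,0.5,0,0,0,-1])

```text
time: 2.77
tool_pos: [475.7, 319.3, 154.5]
tcp_rot: [-3.138, 0.003, 0.322]
contact_force: [0.3, -0.5, 1.1]
grip_width: 91.7
```

>>> step_arm(moves=[0,-0.7,0.4,0,0,0,-1,0,-0.3,0.5,0,0,0,-1,0,0,0,0,0,0,-1])

```text
time: 3.02
tool_pos: [465.5, 341.7, 132.0]
tcp_rot: [-3.138, 0.009, 0.326]
contact_force: [0.6, -0.8, -0.4]
grip_width: 92.1
```

```bash
python3 - <<'E'
from h import *
delta([471,335.8,36],[np.pi,0,np.radians(18.35)])
t=capture('top'); s=capture('side')
t=t[180:270,130:200,::-1]; s=s[250:350,205:305,::-1]
cv2.imwrite('pics/a1.png',np.hstack([cv2.resize(t,(420,540),interpolation=2),cv2.resize(s,None,fx=3.7,fy=5.4)[:540]]))
E
```

```text
t 3.02 pos [465.5 341.7 132. ] rpy [-179.81    0.54   18.7 ] grip 92.1 F [ 0.6 -0.8 -0.4]
shift units [0.21 0.38 4.8 ] turn units [-0.05  0.14  0.09]
```

View pics/a1.png

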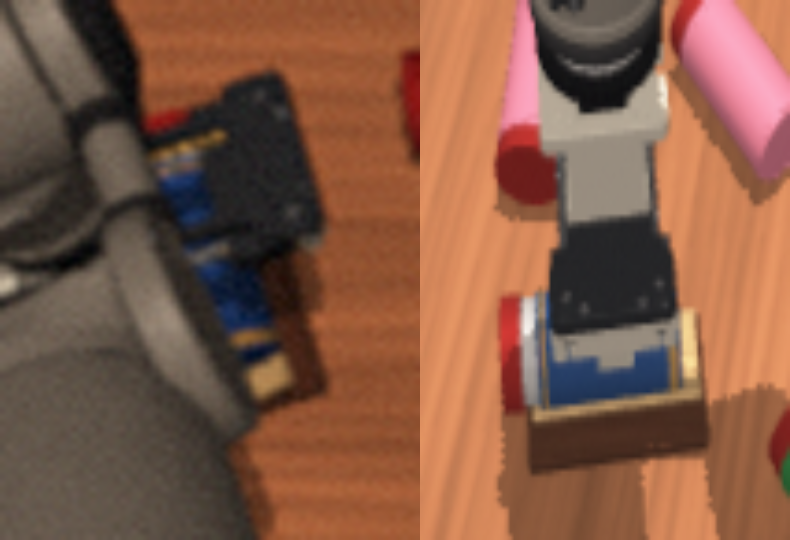

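The crops (top left, side right) show the open fingers above the blue body, square to it and between the gold bands. I'll descend with a small correction.

>>> step_arm(moves=[0.2,0.35,0.3,0,0.1,0,-1,0,0,0.8,0,0,0,-1,0,0,0.8,0,0,0,-1,0,0,0.8,0,0,0,-1,0,0,0,0,0,0,-1])

```text
time: 3.53
tool_pos: [479.7, 330.7, 81.4]
tcp_rot: [-3.139, -0.011, 0.32]
contact_force: [-1.4, -0.5, 0.1]
grip_width: 91.9
```

```bash
python3 - <<'E'
from h import *
delta([471,335.8,36],[np.pi,0,np.radians(18.35)])
E
```

```text
t 3.53 pos [479.7 330.7  81.4] rpy [-179.83   -0.64   18.34] grip 91.9 F [-1.4 -0.5  0.1]
shift units [-0.36 -0.37  2.27] turn units [-0.04 -0.16 -0.  ]
```

>>> step_arm(moves=[0,0,0,0,0,0,-1,0,0,0,0,0,0,-1])

```text
time: 3.7
tool_pos: [481.3, 328.7, 82.2]
tcp_rot: [-3.139, -0.012, 0.318]
contact_force: [0.4, 0.3, 0.4]
grip_width: 91.7
```

>>> step_arm(moves=[0,0,0,0,0,0,-1])

```text
time: 3.78
tool_pos: [482.2, 328.4, 83.2]
tcp_rot: [-3.139, -0.014, 0.317]
contact_force: [1.3, -0.1, 0.8]
grip_width: 91.8
```

```bash
python3 - <<'E'
from h import *
delta([471,335.8,36],[np.pi,0,np.radians(18.35)])
E
```

```text
t 3.78 pos [482.2 328.4  83.2] rpy [-179.84   -0.79   18.15] grip 91.8 F [ 1.3 -0.1  0.8]
shift units [-0.45 -0.52  2.35] turn units [-0.04 -0.2  -0.05]
```

>>> step_arm(moves=[-0.45,-0.5,0,0,-0.1,0,-1,0,0,0,0,-0.1,0,-1])

```text
time: 3.95
tool_pos: [470.8, 335.3, 84.9]
tcp_rot: [-3.138, -0.002, 0.315]
contact_force: [-0.0, 1.5, 0.5]
grip_width: 92.0
```

```bash
python3 - <<'E'
from h import *
delta([471,335.8,36],[np.pi,0,np.radians(18.35)])
E
```

```text
t 3.95 pos [470.8 335.3  84.9] rpy [-1.7981e+02 -1.1000e-01  1.8050e+01] grip 92.0 F [-0.   1.5  0.5]
shift units [ 0.02 -0.01  2.44] turn units [-0.05 -0.03 -0.07]
```

>>> step_arm(moves=[0,0,0.6,0,0,-0.05,-1,0,0,0.7,0,0,0,-1,0,0,0.7,0,0,0,-1])

```text
time: 4.2
tool_pos: [472.8, 338.2, 47.4]
tcp_rot: [-3.137, -0.011, 0.322]
contact_force: [-0.4, 0.4, 0.3]
grip_width: 91.8
```

```bash
python3 - <<'E'
from h import *
delta([471,335.8,36],[np.pi,0,np.radians(18.35)])
E
```

```text
t 4.2 pos [472.8 338.2  47.4] rpy [-179.71   -0.66   18.42] grip 91.8 F [-0.4  0.4  0.3]
shift units [-0.13  0.09  0.57] turn units [-0.07 -0.16  0.02]
```

>>> step_arm(moves=[-0.15,0.1,0.55,-0.05,-0.15,0,-1,0,0,0,0,0,0,-1])

```text
time: 4.37
tool_pos: [468.6, 334.8, 32.5]
tcp_rot: [-3.141, 0.005, 0.323]
contact_force: [-0.3, 0.3, 0.5]
grip_width: 91.6
```

```bash
python3 - <<'E'
from h import *
delta([471,335.8,36],[np.pi,0,np.radians(18.35)])
E
```

```text
t 4.37 pos [468.6 334.8  32.5] rpy [-179.98    0.26   18.5 ] grip 91.6 F [-0.3  0.3  0.5]
shift units [ 0.13 -0.01 -0.18] turn units [-0.01  0.07  0.04]
```

>>> step_arm(moves=[0,0,-0.15,0,0,0,-0.2,0,0,0,0,0,0,0,0,0,0,0,0,0,1,0,0,0,0,0,0,1,0,0,0,0,0,0,1])

```text
time: 4.78
tool_pos: [468.9, 335.3, 36.4]
tcp_rot: [-3.141, 0.004, 0.324]
contact_force: [0.7, 0.4, 0.1]
grip_width: 63.1
```

>>> step_arm(moves=[0,0,0,0,0,0,1,0,0,0,0,0,0,1,0,0,0,0,0,0,1])

```text
time: 5.03
tool_pos: [469.2, 335.4, 37.1]
tcp_rot: [-3.141, 0.003, 0.324]
contact_force: [-0.3, 0.6, -2.2]
grip_width: 55.4
```

>>> step_arm(moves=[0,0,-0.3,0,0,0,1,0,0,-0.7,0,0,0,1,0,0,-1,0,0,0,1,0,0,-1,0,0,0,1,0,0,-1,0,0,0,1,0,0,-1,0,0,0,1,0,0.3,-0.9,0,0,0,1,0,0.6,-0.5,0,0,0,1])

```text
time: 5.7
tool_pos: [471.6, 317.6, 168.1]
tcp_rot: [3.141, 0.015, 0.326]
contact_force: [0.1, 0.0, -2.2]
grip_width: 55.5
```

>>> step_arm(moves=[0,0.8,0,0,0,0,1,0,0.9,0,0,0,0.3,1,0,1,0,0,0,0.5,1,0,1,0,0,0,0.5,1,0,1,0,0,0,0.5,1,0,1,0,0,0,0.5,1,0,1,0,0,0,0.5,1,0,1,0,0,0,0.5,1])

```text
time: 6.37
tool_pos: [509.6, 159.1, 171.6]
tcp_rot: [3.138, 0.011, 0.089]
contact_force: [0.4, -0.4, -2.7]
grip_width: 55.7
```

```bash
python3 - <<'E'
from h import *
delta([565,-50.1,140],[np.pi,0,np.radians(-10.15)])
E
```

```text
t 6.37 pos [509.6 159.1 171.6] rpy [179.79   0.62   5.09] grip 55.7 F [ 0.4 -0.4 -2.7]
shift units [ 1.85 10.66  1.6 ] turn units [0.07 0.15 3.81]
```

>>> step_arm(moves=[0.2,1,0,0,0,0.5,1,0.2,1,0,0,0,0.5,1,0.3,1,0,0,0,0.5,1,0.3,1,0.1,0,0,0.5,1,0.4,1,0.1,0,0.1,0.5,1,0.4,1,0.2,0,0,0.5,1,0.4,1,0.2,0,0,0.4,1,0.4,0.9,0.2,0,0,0.2,1])

```text
time: 7.03
tool_pos: [553.1, -15.8, 154.9]
tcp_rot: [3.134, 0.007, -0.179]
contact_force: [0.4, 0.1, -2.8]
grip_width: 55.3
```

>>> step_arm(moves=[0.3,0.7,0.2,0,0,0,1,0.1,0.3,0,0,0,0,1,0,0,0,0,0,0,1,0,0,0,0,0,0,1])

```text
time: 7.37
tool_pos: [555.8, -43.9, 149.2]
tcp_rot: [3.132, 0.011, -0.187]
contact_force: [-0.3, 1.0, -2.5]
grip_width: 55.1
```

```bash
python3 - <<'E'
from h import *
delta([565,-50.1,140],[np.pi,0,np.radians(-10.15)])
E
```

```text
t 7.37 pos [555.8 -43.9 149.2] rpy [179.47   0.63 -10.71] grip 55.1 F [-0.3  1.  -2.5]
shift units [0.51 0.22 0.45] turn units [ 0.13  0.16 -0.14]
```

>>> step_arm(moves=[0.4,0.2,0.5,0.1,0.15,-0.1,1,0,0,0.7,0,0,0,1,0,0,0.7,0,0,0,1,0,0,0.3,0,0,0,1,0,0,0,0,0,0,1])

```text
time: 7.78
tool_pos: [562.8, -45.6, 105.9]
tcp_rot: [3.141, -0.002, -0.175]
contact_force: [-0.4, -0.3, -1.9]
grip_width: 55.4
```

```bash
python3 - <<'E'
from h import *
delta([563.5,-50.1,41],[np.pi,0,np.radians(-10.15)])
t=capture('top'); s=capture('side')
cv2.imwrite('pics/b_t.png',cv2.resize(t[120:250,255:400,::-1],None,fx=4.5,fy=4.5,interpolation=2))
cv2.imwrite('pics/b_s.png',cv2.resize(s[110:240,190:325,::-1],None,fx=4.5,fy=4.5,interpolation=2))
E
```

```text
t 7.78 pos [562.8 -45.6 105.9] rpy [ 1.7995e+02 -1.3000e-01 -1.0050e+01] grip 55.4 F [-0.4 -0.3 -1.9]
shift units [0.07 0.22 3.25] turn units [ 0.01 -0.03  0.02]
```

View pics/b_t.png

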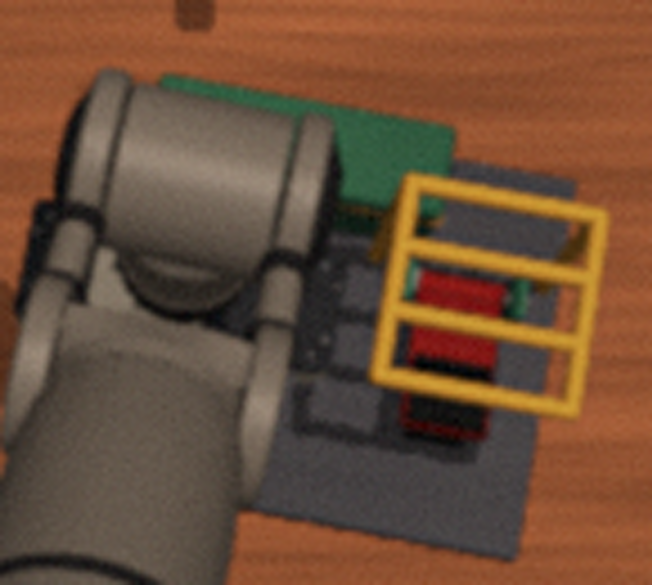

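View pics/b_s.png

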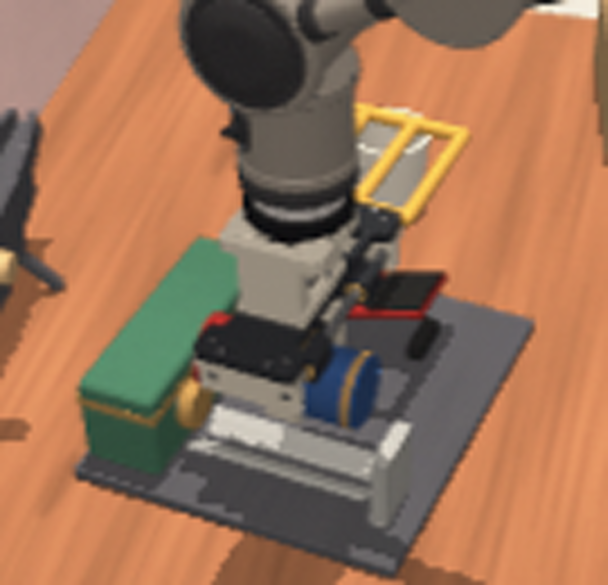

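```bash
python3 - <<'E'
from h import *
S=lambda p:(195+p[0]/5-.4,120+p[1]/5-.4)
T=lambda p:(262+p[0]/5.5-.41,130+p[1]/5.5-.41)
for p in [(388,465),(412,418),(405,472),(432,425)]: print('stop',onz('side',S(p),78).round(1))
for p in [(65,385),(140,405),(198,214)]: print('housing',onz('side',S(p),90).round(1))
for p in [(222,402),(398,455)]: print('cradle inner plate upper edge z39 (-y side)',onz('side',S(p),39).round(1))
for p,q in [((388,465),(115,457)),((412,418),(207,471)),((140,405),(140,145)),((65,385),(160,37))]: print('tri',[np.round(v,1) for v in tri(S(p),T(q))])
E
python3 - <<'E'
import cv2
s=cv2.imread('pics/side0.png')
cv2.imwrite('pics/cr.png',cv2.resize(s[180:232,210:290],None,fx=10,fy=10,interpolation=cv2.INTER_CUBIC))
t=cv2.imread('pics/top0.png')
cv2.imwrite('pics/crt.png',cv2.resize(t[155:225,275:325],None,fx=8,fy=8,interpolation=cv2.INTER_CUBIC))
E
```

```text
stop [505.8 -14.6  78. ]
stop [500.2 -61.3  78. ]
stop [493.7 -10.8  78. ]
stop [485.8 -57.7  78. ]
housing [730.1 -29.   90. ]
housing [675.2 -21.4  90. ]
housing [ 698.3 -227.7   90. ]
cradle inner plate upper edge z39 (-y side) [642.  -88.2  39. ]
cradle inner plate upper edge z39 (-y side) [510.2 -63.8  39. ]
tri [array([506.7, -14.8,  77.9]), np.float64(1.6)]
tri [array([500.8, -63.6,  75.9]), np.float64(0.3)]
tri [array([677.3, -26.5,  84.9]), np.float64(0.1)]
tri [array([736.7, -37.3,  82.3]), np.float64(5.1)]
```

View pics/cr.png

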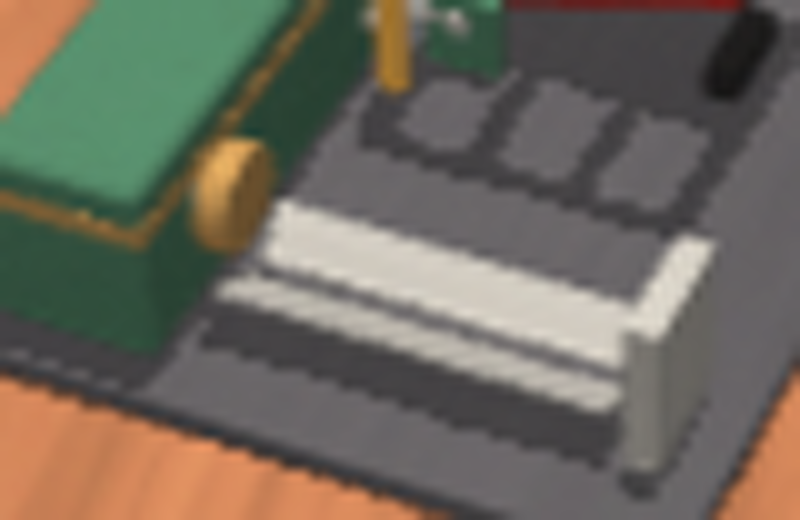

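View pics/crt.png

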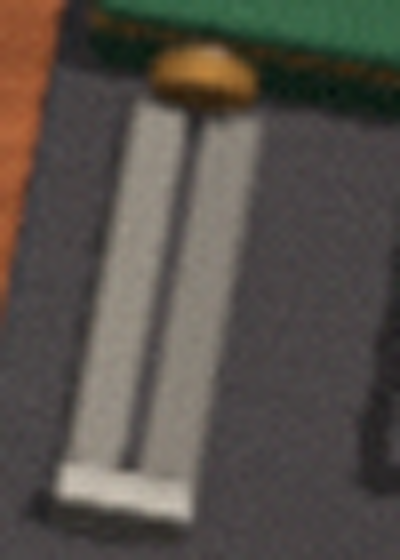

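The side image puts the end-stop mid-face at (503,-38) and the top image at (504,-39), so they agree. The tin is held over the cradle with its red lid towards the plunger. I'll lower it.

>>> step_arm(moves=[0.05,0.2,0.3,0,0,0,1,0,0,0.7,0,0,0,1,0,0,0.7,0,0,0,1,0,0,0.3,0,0,0,1,0,0,0,0,0,0,1])

```text
time: 8.3
tool_pos: [567.0, -50.4, 69.6]
tcp_rot: [3.14, -0.013, -0.173]
contact_force: [-0.3, -0.5, -2.5]
grip_width: 55.3
```

```bash
python3 - <<'E'
from h import *
delta([563.5,-49.6,41],[np.pi,0,np.radians(-10.15)])
E
```

```text
t 8.3 pos [567.  -50.4  69.6] rpy [179.91  -0.75  -9.94] grip 55.3 F [-0.3 -0.5 -2.5]
shift units [-0.2  -0.01  1.43] turn units [ 0.02 -0.19  0.05]
```

>>> step_arm(moves=[-0.2,0,0.3,0,-0.2,0,1,0,0,0.5,0,0,0,1,0,0,0.2,0,0,0,1,0,0,0,0,0,0,1])

```text
time: 8.63
tool_pos: [563.9, -50.2, 49.5]
tcp_rot: [3.14, -0.001, -0.173]
contact_force: [-0.2, 0.0, -3.3]
grip_width: 55.4
```

```bash
python3 - <<'E'
from h import *
delta([563.5,-49.6,41],[np.pi,0,np.radians(-10.15)])
E
```

```text
t 8.63 pos [563.9 -50.2  49.5] rpy [ 1.799e+02 -4.000e-02 -9.940e+00] grip 55.4 F [-0.2  0.  -3.3]
shift units [-0.02 -0.03  0.42] turn units [ 0.02 -0.01  0.05]
```

>>> step_arm(moves=[0,0,0.2,0,0,0.05,1,0,0,0.2,0,0,0,1,0,0,0,0,0,0,1])

```text
time: 8.88
tool_pos: [564.5, -50.3, 41.4]
tcp_rot: [3.14, -0.002, -0.177]
contact_force: [-0.7, -0.4, -2.3]
grip_width: 55.2
```

>>> step_arm(moves=[0,0,0.1,0,0,0,1,0,0,0,0,0,0,1])

```text
time: 9.05
tool_pos: [565.0, -50.3, 41.7]
tcp_rot: [3.14, -0.004, -0.178]
contact_force: [-0.8, 0.1, -2.2]
grip_width: 55.5
```

>>> step_arm(moves=[0,0,0.15,0,0,0,1,0,0,0.05,0,0,0,1])

```text
time: 9.22
tool_pos: [565.9, -50.3, 41.0]
tcp_rot: [3.14, -0.007, -0.178]
contact_force: [-3.9, 0.4, 2.9]
grip_width: 55.3
```

>>> step_arm(moves=[-0.05,0,0,0,0,0,0.2,0,0,0,0,0,0,-0.3,0,0,0,0,0,0,-1,0,0,0,0,0,0,-1,0,0,0,0,0,0,-1])

```text
time: 9.63
tool_pos: [565.9, -50.4, 41.5]
tcp_rot: [3.14, -0.01, -0.178]
contact_force: [0.0, 0.0, 0.2]
grip_width: 74.9
```

```bash
python3 - <<'E'
from h import *
delta([563.5,-49.6,41],[np.pi,0,np.radians(-10.15)])
s=capture('side')
cv2.imwrite('pics/d_s.png',cv2.resize(s[110:240,190:325,::-1],None,fx=4.5,fy=4.5,interpolation=2))
E
```

```text
t 9.63 pos [565.9 -50.4  41.5] rpy [179.89  -0.58 -10.19] grip 74.9 F [0.  0.  0.2]
shift units [-0.13 -0.02  0.03] turn units [ 0.03 -0.14 -0.01]
```

View pics/d_s.png

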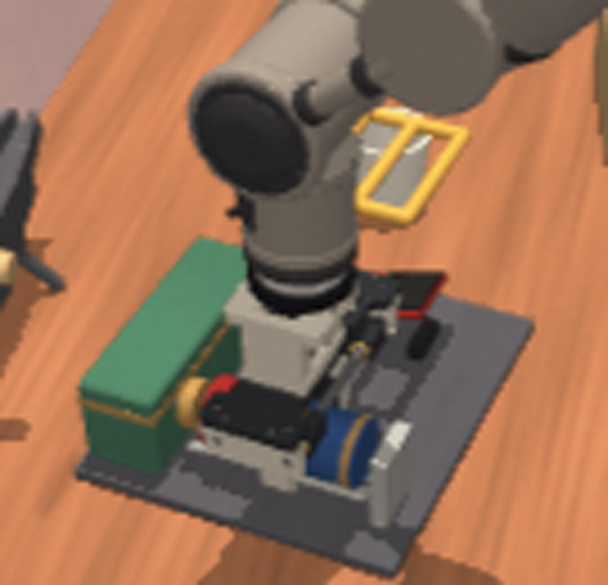

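The tin lies in the cradle, body end next to the stop and lid at the plunger. I'll open fully and rise.

>>> step_arm(moves=[0,0,0,0,0,0,-1,0,0,0,0,-0.1,0,-1,0,0,-0.4,0,0,0,-1,0,0,-0.7,0,0,0,-1,0,0,-0.8,0,0,0,-1,0,0,-1,0,0,0,-1,0,0,-1,0,0,0,-1,0,0,-1,0,0,0,-1])

```text
time: 10.35
tool_pos: [563.0, -49.7, 140.3]
tcp_rot: [3.14, 0.009, -0.178]
contact_force: [0.5, 0.0, -0.3]
grip_width: 91.9
```

>>> step_arm(moves=[-0.3,0,-1,0,0,0,-1,-0.6,0,-1,0,0,0,-1,-1,0,-1,0,0,0,-1,-1,0,-0.8,0,0,0,0,-1,0,-0.5,0,0,0,1,-1,0,0,0,0,0,1,-1,0,0,0,0,0,1,-1,0,0,0,0,0,1])

```text
time: 11.02
tool_pos: [427.6, -25.6, 240.8]
tcp_rot: [3.139, -0.008, -0.178]
contact_force: [-0.4, -0.3, 0.5]
grip_width: 63.1
```

```bash
python3 - <<'E'
from h import *
delta([563.5,-49.6,41],[np.pi,0,np.radians(-10.15)])
t=capture('top')
cv2.imwrite('pics/e_t.png',cv2.resize(t[120:250,255:400,::-1],None,fx=5,fy=4.6,interpolation=2))
s=capture('side')
cv2.imwrite('pics/e_s.png',cv2.resize(s[110:240,190:325,::-1],None,fx=4.5,fy=4.5,interpolation=2))
E
```

```text
t 11.02 pos [427.6 -25.6 240.8] rpy [179.86  -0.48 -10.22] grip 63.1 F [-0.4 -0.3  0.5]
shift units [ 6.82 -0.05 10.05] turn units [ 0.03 -0.12 -0.02]
```

View pics/e_t.png

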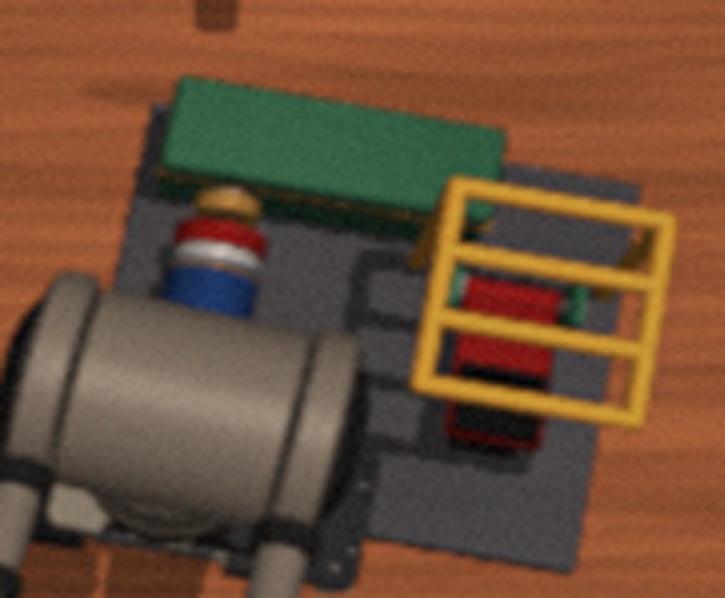

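View pics/e_s.png

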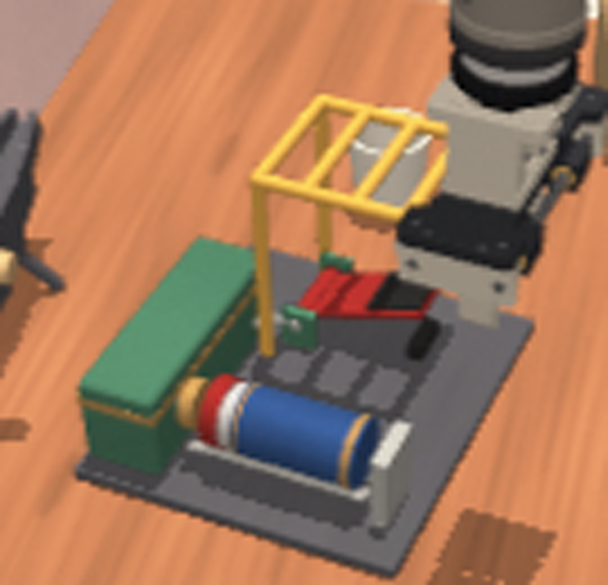

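The tin lies straight in the cradle, with the red lid and white neck (still open) at about e_t(220,240) facing the plunger. The pedal is up. Next I'll compute the pedal geometry.

```bash
cat >> h.py <<'E'
Y=np.radians(-10.15); f=np.array([np.cos(Y),np.sin(Y),0]); l=np.array([-np.sin(Y),np.cos(Y),0])
O=np.array([586.3,-150.7,0])
def P(x,y,z): return O+f*x+l*y+np.array([0,0,z])
E
python3 - <<'E'
from h import *
S=lambda p:(195+p[0]/5-.4,120+p[1]/5-.4)
T=lambda p:(262+p[0]/5.5-.41,130+p[1]/5.5-.41)
def pf(w): d=w-O; return np.round([d@f,d@l,d[2]],1)
print('pedal free L',[pf(tri(S((447,301)),T((455,468)))[0]),pf(onz('top',T((455,468)),70))], 'R',pf(tri(S((470,256)),T((553,482)))[0]),pf(onz('top',T((553,482)),74)))
for q in [(470,256),(443,296)]: print('side z74',pf(onz('side',S(q),74)))
print('guard', [pf(tri(S(p),T(q))[0]) for p,q in [((430,190),(426,404)),((490,97),(665,447))]])
print('cup',pf(onz('top',(424,189),40)))
print('hinge lugs z36..',pf(onz('top',T((470,300)),44)),pf(onz('top',T((590,312)),44)))
print('pad',P(-51,-85,68))
delta(P(-109,-85,200),[np.pi,np.radians(-40),Y]); print(get_obs()['joint_positions'].round(3))
E
```

```text
pedal free L [array([-72.3, -58.7,  68.8]), array([-71.8, -58.4,  70. ])] R [ -70.  -110.7   70.8] [ -70.2 -110.2   74. ]
side z74 [ -71.9 -107.    74. ]
side z74 [-70.7 -56.9  74. ]
guard [array([-69.3, -27.2, 188.2]), array([ -67.6, -145.2,  187.6])]
cup [  57.5 -284.9   40. ]
hinge lugs z36.. [ 27.5 -54.2  44. ] [  33.2 -119.7   44. ]
pad [ 521.11896877 -225.38221453   68.        ]
t 11.12 pos [426.1 -25.1 240.8] rpy [179.87  -0.38 -10.2 ] grip 54.7 F [ 0.  -0.8  0.5]
shift units [3.54 9.01 2.08] turn units [ 0.04  9.9  -0.  ]
[-0.237  0.144  1.751 -0.002  1.24   1.512]
```

>>> step_arm(moves=[0,1,0,0,0.5,0,1,0,1,0,0,0.7,0,1,0,1,0,0,0.7,0,1,0,1,0,0,0.7,0,1,0,1,0,0,0.7,0,1,0,1,0,0,0.7,0,1,0,1,0,0,0.7,0,1,0,1,0,0,0.7,0,1])

```text
time: 11.78
tool_pos: [402.6, -188.4, 247.7]
tcp_rot: [3.131, -0.41, -0.166]
contact_force: [0.3, 0.2, 0.4]
grip_width: 2.4
```

>>> step_arm(moves=[0,0.8,0,0,0.9,0,1,0,0,0,0,0.9,0,1,0,0,0,0,0.9,0,1,0,0,0,0,0.7,0,1,0,0,0,0,0.4,0,1,0,0,0,0,0,0,1])

```text
time: 12.28
tool_pos: [400.1, -213.7, 252.2]
tcp_rot: [3.116, -0.696, -0.164]
contact_force: [-0.5, 0.9, -0.2]
grip_width: 0.1
```

```bash
python3 - <<'E'
from h import *
delta(P(-109,-85,140),[np.pi,np.radians(-40),Y]); print(get_obs()['joint_positions'].round(3))
E
```

```text
t 12.28 pos [ 400.1 -213.7  252.2] rpy [178.56 -39.88  -9.37] grip 0.1 F [-0.5  0.9 -0.2]
shift units [-1.17 -0.61  6.32] turn units [0.23 0.03 0.15]
[-1.004 -0.103  2.198  0.808  0.692  0.193]
```

>>> step_arm(moves=[-0.3,-0.2,0.6,0.1,0,0.1,1,-0.3,-0.2,0.9,0.1,0,0.05,1,-0.3,-0.2,1,0,0,0,1,-0.2,0,1,0,0,0,1,0,0,1,0,0,0,1,0,0,0.8,0,0,0,1,0,0,0.3,0,0,0,1,0,0,0,0,0,0,1])

```text
time: 12.95
tool_pos: [464.6, -218.1, 153.7]
tcp_rot: [3.129, -0.701, -0.169]
contact_force: [-0.2, 0.4, -0.9]
grip_width: 0.6
```

```bash
python3 - <<'E'
from h import *
delta(P(-55,-85,76),[np.pi,np.radians(-40),Y]); print(get_obs()['joint_positions'].round(3))
t=capture('top');s=capture('side')
cv2.imwrite('pics/f_s.png',cv2.resize(s[100:240,190:335,::-1],None,fx=4.5,fy=4.2,interpolation=2))
E
```

```text
t 12.95 pos [ 464.6 -218.1  153.7] rpy [179.28 -40.17  -9.69] grip 0.6 F [-0.2  0.4 -0.9]
shift units [-0.48 -0.18  4.67] turn units [ 0.11 -0.04  0.09]
[-0.841  0.204  2.245  1.337  0.415 -0.29 ]
```

View pics/f_s.png

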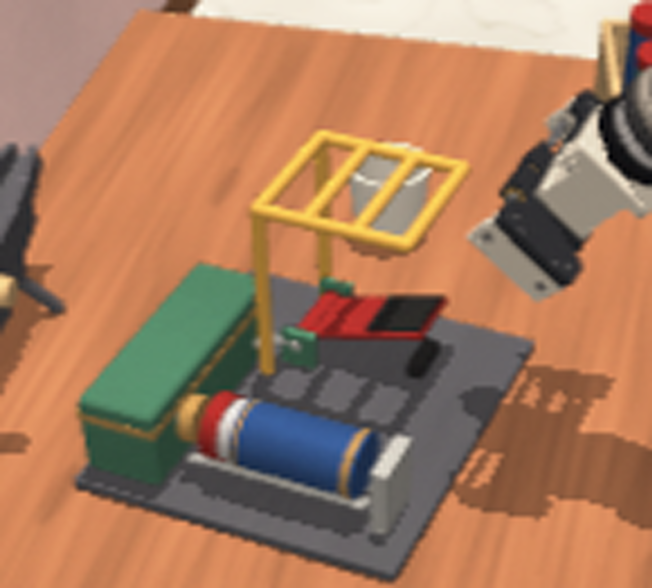

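```bash
cat > fk.py <<'E'
import numpy as np
from scipy.optimize import least_squares
from scipy.spatial.transform import Rotation as R
def fk(q,p):
    a,d,h,L2,L3,e,Lt,d5=p
    A=R.from_euler('z',q[0]); B=A*R.from_euler('y',q[1]); C=B*R.from_euler('y',q[2]); D=C*R.from_euler('z',q[3]); E=D*R.from_euler('y',q[4]); F=E*R.from_euler('z',q[5])
    x=A.apply([a,d,0])+np.array([0,0,h])+B.apply([0,0,L2])+C.apply([e,0,L3])+D.apply([0,d5,0])+E.apply([0,0,Lt])
    return x,F
D=[([-1.27502,.3427,1.525,0,1.2754,-.146],[224.37,-474.2,226.06],[-3.1401,-.0002,.4418]),
([-0.237,0.144,1.751,-0.002,1.24,1.512],[426.1,-25.1,240.8],np.radians([179.87,-.38,-10.2])),
([-1.004,-0.103,2.198,0.808,0.692,0.193],[400.1,-213.7,252.2],np.radians([178.56,-39.88,-9.37])),
([-0.841,0.204,2.245,1.337,0.415,-0.29],[464.6,-218.1,153.7],np.radians([179.28,-40.17,-9.69]))]
F0=[fk(d[0],[0]*8)[1].inv()*R.from_euler('xyz',d[2]) for d in D]
off=F0[0]
if __name__=='__main__':
    for x in F0: print((x).as_euler('xyz',degrees=True).round(1))
res=lambda p:np.concatenate([fk(d[0],p)[0]-d[1] for d in D])
s=least_squares(lambda p:np.r_[res(p),(p-np.array([0,76,300,400,400,0,250,0]))*.003],[0,76,300,400,400,0,250,0])
p=s.x
if __name__=='__main__':
    print(p.round(1)); print(res(p).round(1))
lo=np.array([-2.53,-.77,.04,-1,.28,-3.11]);hi=np.array([2.53,2.02,2.7,4.14,2.66,3.11])
def ik(pos,rpy,q0):
    Rt=R.from_euler('xyz',rpy)
    def g(q):
        x,F=fk(q,p); return np.r_[(x-pos)/10,(Rt.inv()*(F*off)).as_rotvec()*20]
    r=least_squares(g,np.clip(q0,lo+1e-4,hi-1e-4),bounds=(lo,hi)); return r.x,r.cost
E
python3 fk.py; python3 - <<'E'
from fk import *; from h import *
q=np.array(D[3][0])
for nm in ['cur','other']:
  q0=q if nm=='cur' else np.array([-.35,.4,2.2,3.1,.3,-1.6])
  for yaw in (Y,):
   for tilt in (30,35,40,45):
    for x,z in [(-109,150),(-80,110),(-55,76),(-53,68),(-58,44)]:
      qq,c=ik(P(x,-85,z),[np.pi,-np.radians(tilt),yaw],q0); print(nm,tilt,x,z,qq.round(2),round(c,3)); q0=qq
E
```

```text
[ 0. -0. 90.]
[ 0.  0. 90.]
[-0. -0. 90.]
[-0.  -0.  90.1]
[4.000e-01 7.630e+01 2.220e+02 5.060e+02 3.793e+02 4.610e+01 3.175e+02
 0.000e+00]
[-0.  -0.1  0.  -0.1  0.1  0.   0.  -0.1 -0.1 -0.   0.   0. ]
cur 30 -109 150 [-0.76  0.21  2.11  0.67  0.46  0.44] 0.0
cur 30 -80 110 [-0.72  0.33  2.09  0.8   0.37  0.32] 0.0
cur 30 -55 76 [-0.69  0.43  2.06  0.95  0.3   0.19] 0.0
cur 30 -53 68 [-0.68  0.45  2.06  1.01  0.29  0.13] 0.0
cur 30 -58 44 [-0.7   0.5   2.09  1.23  0.28 -0.11] 0.036
cur 35 -109 150 [-0.8   0.2   2.18  0.98  0.41  0.1 ] 0.0
cur 35 -80 110 [-0.75  0.33  2.16  1.23  0.34 -0.13] 0.0
cur 35 -55 76 [-0.72  0.44  2.13  1.48  0.3  -0.36] 0.0
cur 35 -53 68 [-0.71  0.46  2.13  1.55  0.3  -0.43] 0.0
cur 35 -58 44 [-0.72  0.51  2.16  1.8   0.31 -0.7 ] 0.0
cur 40 -109 150 [-0.84  0.21  2.25  1.35  0.42 -0.3 ] 0.0
cur 40 -80 110 [-0.79  0.35  2.23  1.66  0.38 -0.59] 0.0
cur 40 -55 76 [-0.75  0.46  2.2   1.91  0.38 -0.81] 0.0
cur 40 -53 68 [-0.74  0.48  2.2   1.96  0.38 -0.87] 0.0
cur 40 -58 44 [-0.75  0.54  2.22  2.13  0.42 -1.06] 0.0
cur 45 -109 150 [-0.88  0.23  2.32  1.68  0.4
[... 711 characters left out ...]
ther 35 -53 68 [-0.71  0.46  2.13  1.55  0.3  -0.43] 0.0
other 35 -58 44 [-0.72  0.51  2.16  1.8   0.31 -0.7 ] 0.0
other 40 -109 150 [-0.84  0.21  2.25  1.35  0.42 -0.3 ] 0.0
other 40 -80 110 [-0.79  0.35  2.23  1.66  0.38 -0.59] 0.0
other 40 -55 76 [-0.75  0.46  2.2   1.91  0.38 -0.81] 0.0
other 40 -53 68 [-0.74  0.48  2.2   1.96  0.38 -0.87] 0.0
other 40 -58 44 [-0.75  0.54  2.22  2.13  0.42 -1.06] 0.0
other 45 -109 150 [-0.88  0.23  2.32  1.68  0.48 -0.67] 0.0
other 45 -80 110 [-0.82  0.37  2.29  1.97  0.48 -0.94] 0.0
other 45 -55 76 [-0.78  0.49  2.26  2.16  0.5  -1.11] 0.0
other 45 -53 68 [-0.78  0.51  2.26  2.2   0.52 -1.15] 0.0
other 45 -58 44 [-0.78  0.58  2.28  2.3   0.57 -1.27] 0.0
```

The fitted kinematics reproduce the poses, and the 40° tilt is in range all the way (q5 ≥ 0.38). Going in under the guard.

>>> step_arm(moves=[-0.1,0,0.5,0.1,0,0.1,1,-0.2,-0.1,0.7,0,0,0,1,-0.1,-0.1,0.8,0,0,0,1,-0.1,0,0.8,0,0,0,1,0,0,0.6,0,0,0,1,0,0,0,0,0,0,1])

```text
time: 13.55
tool_pos: [504.8, -224.0, 101.8]
tcp_rot: [3.131, -0.715, -0.171]
contact_force: [-0.0, 0.3, 0.3]
grip_width: 0.3
```

```bash
python3 - <<'E'
from h import *
delta(P(-55,-85,76),[np.pi,np.radians(-40),Y]); print(get_obs()['joint_positions'].round(3))
s=capture('side')
cv2.imwrite('pics/g_s.png',cv2.resize(s[100:240,190:335,::-1],None,fx=4.5,fy=4.2,interpolation=2))
E
```

```text
t 13.55 pos [ 504.8 -224.   101.8] rpy [179.41 -40.94  -9.79] grip 0.3 F [-0.   0.3  0.3]
shift units [-0.38 -0.09  1.38] turn units [ 0.09 -0.24  0.07]
[-0.772  0.385  2.22   1.797  0.381 -0.719]
```

View pics/g_s.png

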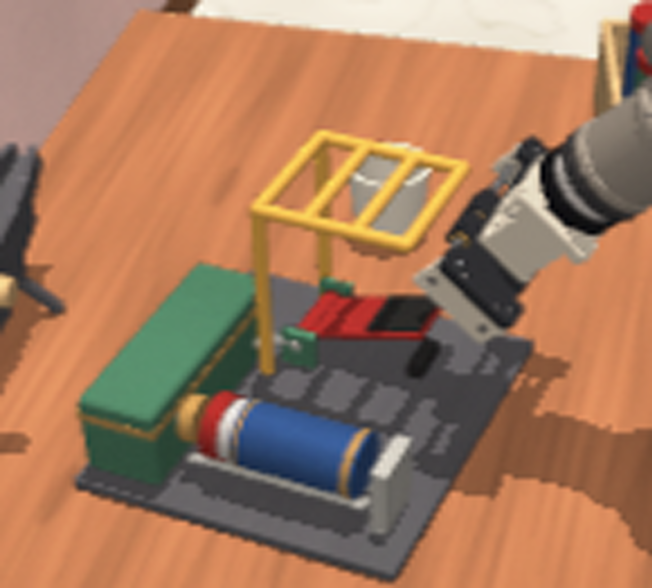

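The shut fingers are just above the tread end of the pedal and clear of the guard's front bar.

>>> step_arm(moves=[-0.15,-0.05,0.5,0,-0.1,0,1,-0.15,0,0.5,0,-0.1,0,1,0,0,0.2,0,0,0,1,0,0,0,0,0,0,1])

```text
time: 13.93
tool_pos: [516.3, -225.9, 84.6]
tcp_rot: [3.128, -0.707, -0.168]
contact_force: [0.2, -0.6, 0.5]
grip_width: 0.5
```

```bash
python3 - <<'E'
from h import *
delta(P(-54,-85,69),[np.pi,np.radians(-40),Y]); print(get_obs()['joint_positions'].round(3))
E
```

```text
t 13.93 pos [ 516.3 -225.9   84.6] rpy [179.23 -40.51  -9.64] grip 0.5 F [ 0.2 -0.6  0.5]
shift units [-0.44 -0.08  0.65] turn units [ 0.11 -0.13  0.1 ]
[-0.749  0.438  2.201  1.893  0.373 -0.806]
```

>>> step_arm(moves=[-0.25,0,0.35,0,-0.1,0,1,-0.25,0,0.35,0,0,0,1,-0.1,0,0.1,0,0,0,1])

```text
time: 14.18
tool_pos: [518.8, -227.3, 69.4]
tcp_rot: [3.125, -0.709, -0.165]
contact_force: [-1.7, 1.3, 4.3]
grip_width: 0.2
```

>>> step_arm(moves=[-0.2,0,0.2,0,0,0,1,-0.2,0,0.2,0,0,0,1])

```text
time: 14.35
tool_pos: [519.1, -227.8, 61.8]
tcp_rot: [3.123, -0.716, -0.164]
contact_force: [-4.3, 0.9, 8.7]
grip_width: 0.7
```

>>> step_arm(moves=[-0.25,0,0.2,0,0,0,1,-0.25,0,0.2,0,0,0,1])

```text
time: 14.52
tool_pos: [518.0, -227.8, 53.2]
tcp_rot: [3.121, -0.724, -0.161]
contact_force: [-6.0, 3.9, 13.6]
grip_width: 0.3
```

>>> step_arm(moves=[-0.25,0,0.25,0,0,0,1,-0.25,0,0.25,0,0,0,1])

```text
time: 14.68
tool_pos: [518.3, -227.7, 45.9]
tcp_rot: [3.119, -0.738, -0.159]
contact_force: [-58.2, 14.6, 97.2]
grip_width: 0.4
```

The pedal is at its stop and the force is high. I'll hold with no further push, which relaxes the target.

>>> step_arm(moves=[0.08,0,-0.08,0,0,0,1])

```text
time: 14.77
tool_pos: [518.7, -227.7, 50.7]
tcp_rot: [3.119, -0.743, -0.159]
contact_force: [-0.4, 0.2, 3.8]
grip_width: 0.8
```

>>> step_arm(moves=[-0.1,0,0.12,0,0,0,1])

```text
time: 14.85
tool_pos: [519.4, -228.1, 50.7]
tcp_rot: [3.118, -0.749, -0.158]
contact_force: [-3.4, 2.0, 6.6]
grip_width: 0.5
```

>>> step_arm(moves=[-0.06,0,0.08,0,0,0,1])

```text
time: 14.93
tool_pos: [519.6, -228.2, 50.6]
tcp_rot: [3.117, -0.752, -0.158]
contact_force: [-3.9, 1.3, 6.2]
grip_width: 0.6
```

>>> step_arm(moves=[-0.14,0,0.14,0,0,0,1])

```text
time: 15.02
tool_pos: [519.8, -228.3, 48.9]
tcp_rot: [3.116, -0.755, -0.157]
contact_force: [-4.0, 2.1, 7.6]
grip_width: 0.2
```

>>> step_arm(moves=[-0.13,0,0.12,0,0,0,1])

```text
time: 15.1
tool_pos: [520.0, -228.3, 47.6]
tcp_rot: [3.115, -0.759, -0.156]
contact_force: [-14.0, 4.1, 22.6]
grip_width: 0.8
```

>>> step_arm(moves=[-0.1,0,0.09,0,0,0,1])

```text
time: 15.18
tool_pos: [520.0, -228.2, 47.5]
tcp_rot: [3.115, -0.764, -0.155]
contact_force: [-15.5, 2.9, 23.8]
grip_width: 0.6
```

>>> step_arm(moves=[-0.1,0,0.09,0,0,0,1])

```text
time: 15.27
tool_pos: [520.3, -228.4, 47.8]
tcp_rot: [3.114, -0.77, -0.155]
contact_force: [-8.4, 3.1, 17.3]
grip_width: 0.5
```

```bash
python3 - <<'E'
from h import *
print(get_obs()['contact_force'])
s=capture('side'); print(get_obs()['contact_force'])
cv2.imwrite('pics/i_s.png',cv2.resize(s[100:240,190:335,::-1],None,fx=5,fy=4.2,interpolation=2))
E
```

```text
[-8.41557773  3.07481105 17.31578465]
[-9.07339203  3.37188714 17.50121452]
```

View pics/i_s.png

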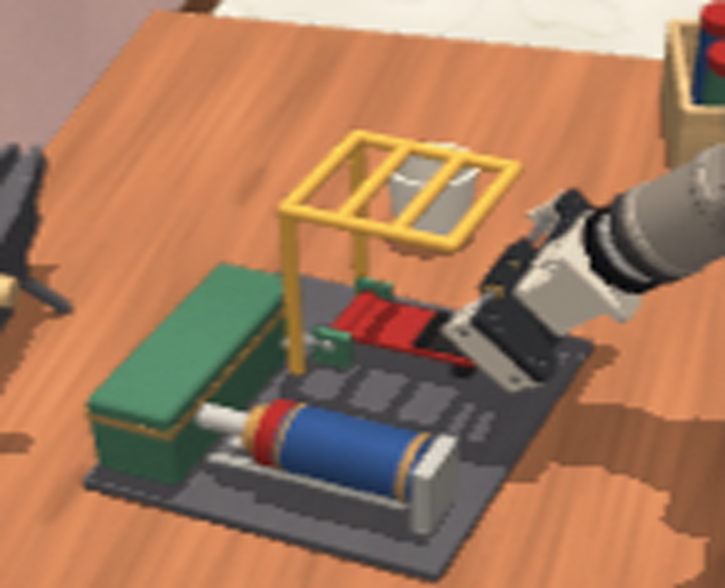

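The side view shows the pedal level, the plunger out against the lid, and no white neck left. I'll press a little more firmly for a few rows so the hold at the stop is certain.

>>> step_arm(moves=[-0.14,0,0.12,0,0,0,1])

```text
time: 15.4
tool_pos: [520.6, -228.5, 47.5]
tcp_rot: [3.113, -0.776, -0.153]
contact_force: [-18.5, 5.6, 30.3]
grip_width: 0.5
```

>>> step_arm(moves=[-0.14,0,0.12,0,0,0,1,-0.13,0,0.12,0,0,0,1])

```text
time: 15.57
tool_pos: [520.6, -228.4, 47.5]
tcp_rot: [3.111, -0.789, -0.152]
contact_force: [-20.9, 3.6, 30.8]
grip_width: 0.3
```

>>> step_arm(moves=[0.1,0,-0.1,0,0,0,1,0.2,0,-0.2,0,0,0,1,0.2,0,-0.25,0,0.1,0,1,0.2,0,-0.3,0,0.1,0,1,0.2,0,-0.3,0,0.1,0,1,0.2,0,-0.3,0,0.1,0,1,0.1,0,-0.5,0,0,0,1,0,0,-0.7,0,0,0,1])

```text
time: 16.23
tool_pos: [499.2, -223.7, 111.1]
tcp_rot: [3.109, -0.831, -0.149]
contact_force: [-0.4, -1.1, 0.6]
grip_width: 0.3
```

>>> step_arm(moves=[0,0,-0.8,0,0,0,1,0,0,-0.8,0,0,0,1,0,0,-0.8,0,0,0,1,0,0,-0.8,0,0,0,1,0,0,-0.8,0,0,0,1,0,0,-0.5,0,0,0,1,0,0,0,0,0,0,1,0,0,0,0,0,0,1])

```text
time: 16.9
tool_pos: [425.2, -207.1, 174.1]
tcp_rot: [3.109, -0.823, -0.152]
contact_force: [0.4, -0.2, 0.0]
grip_width: 0.3
```

```bash
python3 - <<'E'
from h import *
delta(P(-109,-85,140),[np.pi,np.radians(-40),Y])
s=capture('side');t=capture('top')
cv2.imwrite('pics/k_s.png',cv2.resize(s[100:240,190:335,::-1],None,fx=5,fy=4.2,interpolation=2))
cv2.imwrite('pics/k_t.png',t[:,:,::-1])
E
```

```text
t 16.9 pos [ 425.2 -207.1  174.1] rpy [178.12 -47.18  -8.71] grip 0.3 F [ 0.4 -0.2  0. ]
shift units [0.09 0.02 2.61] turn units [ 0.22 -1.8   0.23]
```

View pics/k_s.png

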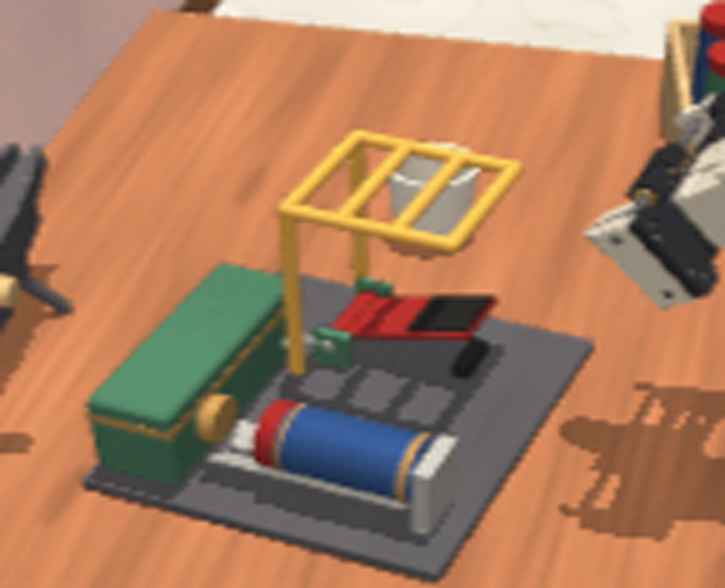

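View pics/k_t.png

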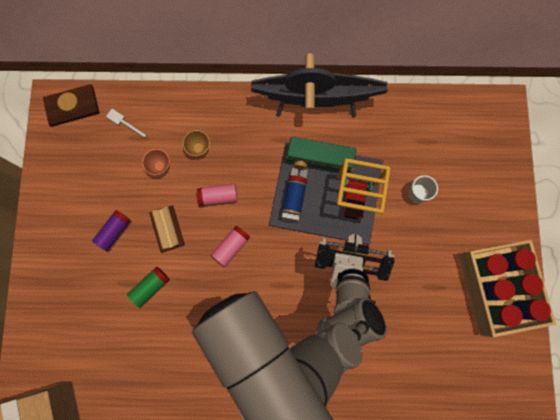

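The lid is closed with no white neck showing at k_s(285,435). The tin lies against the end stop, about -12 mm from the cradle point (limit ±20 mm). The pedal is up, the plunger is drawn back, and the bowls and cup are where they started. I'll hand in.

```bash
python3 - <<'E'
from h import *
close_job()
E
```

```text
the job is handed in; nothing more can be done
```

I moved the blue tin from its rest into the cradle, lid towards the plunger, and let go. I then pressed the pedal to its stop with the shut fingers tilted about 40–45°, backed off, and handed in at about 17 s.

**Final pictures:** The lid is home with no white neck showing. The tin lies in the cradle against the end stop, about 12 mm from the cradle point by its sizes, where 20 mm is allowed. The pedal is fully up, the plunger is drawn back, the bowls and cup look unmoved, and the arm is clear.

**What did not go cleanly:** The first press hit the stop harder than I meant, with a measured tool force of about 114 N against the 120 N wrist limit. The readings never passed the limit, but I only see one at the end of each call, so a higher peak in between is possible. I then relaxed, pressed again, and held the stop at about 25–37 N for several rows.

**Measurement differences:** The side and top views put some plate corners up to about 8 mm apart. They agreed to about 1–2 mm on the tin and the end stop, and those are what I relied on.

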